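# Release the latched valve key on a gas manifold

## Task

Before gas lines go onto this manifold all four of its push-latch valve keys must stand up, but one of the four identical keys has been left latched down; a light fingertip tap tells it from the others, because it sits a little lower and does not give. Find that key, press it fully down with the fingertips and let it spring up, so that all four keys stand up. Do not push any of the other keys down so far that it could latch, do not force anything, and leave the wrench, timer, vial and beaker where they are.

Things in the scene. Friction and masses are not known exactly. Their poses are not given: they have to be found in the camera images.
- manifold: Gas valve manifold: fixed slim grey box with an aluminium top, 130 mm long (own x, pointing away from the robot), 78 wide (own y), 110 high; a small gauge faces the robot, brass fittings stand out 18 mm on the right (-y) and rear. Four identical grey keys in a row along own x, 30 mm apart (x = +45, +15, -15, -45, y = +2 mm); just one is latched down at the start. Origin: centre of the underside.
- valve_a: Valve a: fixed black frame of one key, 28 (own x) x 38 mm, 5.5 mm high on the top panel; its place in the row varies. Origin: at the panel, 110 mm above the bench, on its key's vertical axis; axes as the manifold's. Push-push latch: pressed fully down and let go, an up key stays latched, a latched key springs fully up. An up key pushed under 8 mm just springs back.
- key_a_top (a point): Centre of the flat top of valve a's key, a grey block 21 mm (own x) by 31 mm (own y) that moves only up and down. Height above the valve's origin: 18 mm up, 13 mm latched, 8 mm fully down. Its spring takes 1.2 N at first and 0.8 N more per mm: an up key gives about 2 mm under 3 N; a latched key gives nothing under 5 N and needs about 9 N to go fully down, where it stops hard.
- valve_b: Valve b: fixed black frame of one key, 28 (own x) x 38 mm, 5.5 mm high on the top panel; its place in the row varies. Origin: at the panel, 110 mm above the bench, on its key's vertical axis; axes as the manifold's. Push-push latch: pressed fully down and let go, an up key stays latched, a latched key springs fully up. An up key pushed under 8 mm just springs back.
- key_b_top (a point): Centre of the flat top of valve b's key, a grey block 21 mm (own x) by 31 mm (own y) that moves only up and down. Height above the valve's origin: 18 mm up, 13 mm latched, 8 mm fully down. Its spring takes 1.2 N at first and 0.8 N more per mm: an up key gives about 2 mm under 3 N; a latched key gives nothing under 5 N and needs about 9 N to go fully down, where it stops hard.
- valve_c: Valve c: fixed black frame of one key, 28 (own x) x 38 mm, 5.5 mm high on the top panel; its place in the row varies. Origin: at the panel, 110 mm above the bench, on its key's vertical axis; axes as the manifold's. Push-push latch: pressed fully down and let go, an up key stays latched, a latched key springs fully up. An up key pushed under 8 mm just springs back.
- key_c_top (a point): Centre of the flat top of valve c's key, a grey block 21 mm (own x) by 31 mm (own y) that moves only up and down. Height above the valve's origin: 18 mm up, 13 mm latched, 8 mm fully down. Its spring takes 1.2 N at first and 0.8 N more per mm: an up key gives about 2 mm under 3 N; a latched key gives nothing under 5 N and needs about 9 N to go fully down, where it stops hard.
- valve_d: Valve d: fixed black frame of one key, 28 (own x) x 38 mm, 5.5 mm high on the top panel; its place in the row varies. Origin: at the panel, 110 mm above the bench, on its key's vertical axis; axes as the manifold's. Push-push latch: pressed fully down and let go, an up key stays latched, a latched key springs fully up. An up key pushed under 8 mm just springs back.
- key_d_top (a point): Centre of the flat top of valve d's key, a grey block 21 mm (own x) by 31 mm (own y) that moves only up and down. Height above the valve's origin: 18 mm up, 13 mm latched, 8 mm fully down. Its spring takes 1.2 N at first and 0.8 N more per mm: an up key gives about 2 mm under 3 N; a latched key gives nothing under 5 N and needs about 9 N to go fully down, where it stops hard.
- open_wrench: Loose flat steel open-end wrench, 123 mm long (own y), 24 mm wide, 8 mm thick, lying near the bench's front edge, right of the timer. Origin: centre of its underside. To be left alone.
- bench_timer: Loose white bench timer, 58 x 62 x 20 mm, on the bench at the front edge, to the right of the manifold. Origin: centre of its underside. To be left alone.
- sample_vial: Loose glass vial with a crimp cap, 23 mm across and 72 mm high, standing beyond the manifold. Origin: centre of its underside. To be left alone.
- small_beaker: Loose clear beaker, 45 mm across and 56 mm high, standing beyond the manifold. Origin: centre of its underside. To be left alone.

How it is judged:
By the outcome, as a careful person would: the job done as asked, in the order asked, and still so for the second after the job is handed in, with the robot touching nothing.
It also fails if it takes over 48 s, if anything falls off the work surface, if the arm or the gripper's body presses on something with over 40 N, if the wrist force passes 120 N, or if a joint passes its speed limit or range.

## Robot

A 6-joint arm with a two-finger parallel gripper is mounted at the origin on a cart in front of the work surface, level with it; the furniture and walls round the work are solid. World frame = base frame: x ahead of the robot, y to its left, z up, the work surface at z = 0. Lengths are in mm, angles in rad, forces in N, time in s.
With the tool pointing down it reaches from about 350 to 975 mm from the base axis. Payload 7.1 kg.
Tool frame: the origin (TCP) lies on the centre line of the jaws, within the pads' length; the fingertips stand 19 mm ahead of it and the grasp point (between the pads) is the TCP (robot.tip_reach is the distance from the TCP to the fingertips, in mm); z points along the fingers, x is the direction in which the jaws open and shut, and the axes are right-handed (so a half turn about z gives the same grasp; the last joint's range is limited). The gripper opens to 88 mm and grips with 3 to 60 N. Pads are 20 mm wide; open, the fingers measure 115 mm over their backs; the gripper's body (75 mm by 178 mm) begins 61 mm behind the grasp point.
Start: joints at [-1.344, 0.423, 1.63, -0, 1.089, -0.019], TCP at [152.102, -606.193, 241.675] pointing down, gripper open.
Joint ranges: [-3, 3], [-0.9, 2.11], [0.09, 2.58], [-1.31, 4.45], [0.11, 2.69], [-2.54, 2.54]. Speed limits (rad/s): [2.39, 2.39, 3.01, 3.14, 3.14, 3.14].

## Interface

Orientations are given as a 3x3 rotation matrix whose columns are the frame's x, y, z axes.
In Python, from workcell import read_state, optics, job, robot gives the robot as it stands.
- The arm moves only by the shell command python3 -m jog 'ROWS' [OPENING] [FORCE]. ROWS is JSON, one flat list of numbers, 4 for each row, row after row: the shift along the tool's x, y, z in cm, then the turn about the tool's z in rad. A call has 1 to 8 rows; each row is the pose to reach, as a shift and turn from the pose commanded when the call began, along the tool's axes at that moment; what a row does not reach only later rows make up. A row lasts 1/8 s, in which the tool goes at most 62.5 mm and 10.7 degrees, less where a joint would pass 70% of its speed; a pose out of reach is approached as far as the arm can. A call with a gripper value outside its range is refused whole. OPENING is the finger opening in cm, from 0 to 8.78, set as the call begins (- or left out, the last holds). The fingers move at their own pace and stop on an object; FORCE is the grip in N (left out, the last holds). Time passes only in rows, so rows that repeat a pose let the fingers close. It gives the time, the measured TCP pose, the force and the opening at its end, in the units of the state.
- read_state(): the state, without advancing time (a new reading comes with each control period).
- optics.camera(name): name is "scene" or "top" or "wrist"; returns the picture (400x640x3 uint8, red, green, blue); there is no depth.
- optics.calibration(name): a dict with "fov_y" (degrees; the focal length in pixels is half the picture's height over the tangent of half this angle, whatever the lens; pixels are square), "cx", "cy" (the principal point, pixels), "k1" (the pictures are not rectified: a ray, as slopes to the right and down, at radius r is drawn at 1 + k1 r^2 times it, then the intrinsics apply), "position" and "orientation" of the camera in the world. Camera axes: x right, y down, z forward; pixel columns grow to the right and rows downward; lengths in mm; the calibration is good to about 2 mm. A picture is of the moment at which its call begins: read the wrist's pose just before it. calibration takes no time and is no camera call; for the wrist camera it gives the pose at the moment of the call.
- job.job_done(): hands the job in, once; it reports no verdict.
Trained networks look in the newest picture that a camera, given by its name, has taken for a name from the list of things; names that differ only in an ending like _2 or _b are one class to them, and where a whole thing is asked for, a point or a joint stands for the part that bears it (a point fixed in the world has none). Each returns a list of dicts, best first, with "p" (0 to 1); they miss things now and then, are a little off and sometimes report something else, mostly with a low value. They report only what shows in the picture. A call takes as long as a camera call.
- optics.masks_of(camera, label): "region" (400x640 bool, what is visible of it) and "extent" ([left, top, width, height] in pixels, round what is visible of it).
The state is a dict: "time_s": time; "qpos": joint angles; "joint_velocities": joint speeds; "tau": joint torques, N m; "position": TCP position; "tool_rot": TCP orientation; "wrist_force": force on the tool from outside, world axes, zero at the start; "ft_torque": the same for the moment, N m; "gripper_width": finger opening in mm.
Only numpy, scipy, OpenCV 4.12 (cv2) and the standard library are available. Lean on these libraries where they do the work, as an engineer would, in place of code of your own. Each camera call takes 0.05 s, during which the arm holds its last target. There are 200 camera calls.

## Working session

There is one attempt and no reset: what is moved stays moved. The work goes in short steps, Python scripts to look and compute and a shell command to move; the robot and the scene stay as the last step left them, time stands still between calls to the robot, and variables do not carry over. Pictures are saved under pics/ and viewed, about 8 in all and at most 12, crops included, and the job is handed in when it is done.

```bash
ls; mkdir -p pics
cat > h.py <<'E'
import numpy as np, cv2
from workcell import read_state, optics, job, robot
def save(n,im): cv2.imwrite(f'pics/{n}.png',im[...,::-1])
def K(c):
    f=200/np.tan(np.radians(c['fov_y'])/2); return np.array([[f,0,c['cx']],[0,f,c['cy']],[0,0,1.]])
def D(c): return np.array([c['k1'],0,0,0,0.])
def proj(c,P):
    R=np.array(c['orientation']);q=(np.atleast_2d(P)-np.array(c['position']))@R
    return cv2.projectPoints(q.reshape(-1,1,3),np.zeros(3),np.zeros(3),K(c),D(c))[0][:,0]
def ray(c,uv):
    s=np.atleast_2d(uv)[:,:]; f=K(c)
    d=(s-[c['cx'],c['cy']])/f[0,0]; x=d.copy()
    for _ in range(20): x=d/(1+c['k1']*(x**2).sum(1,keepdims=True))
    r=np.c_[x,np.ones(len(x))]@np.array(c['orientation']).T
    return r
def onz(c,uv,z):
    r=ray(c,uv);p=np.array(c['position']);return p+r*((z-p[2])/r[:,2:3])
E
python3 - <<'E'
from h import *
ims=[]
for n in ['scene','top']:
    im=optics.camera(n); save(n,im); c=optics.calibration(n); print(n,c)
    for l in ['manifold','valve_a','key_a_top','bench_timer','open_wrench','sample_vial','small_beaker']:
        for m in optics.masks_of(n,l)[:5]: 
            v,u=np.nonzero(m['region']); print(l,round(m['p'],2),m['extent'],u.mean().round(1),v.mean().round(1))
s=read_state(); print(s['wrist_force'],s['tool_rot'],s['time_s'])
E
```

```text
pics
scene {'fov_y': 48.483855749758355, 'cx': 319.7686118642864, 'cy': 198.25680270064646, 'k1': -0.024656399784260968, 'position': array([-89.47558329, 350.7955338 , 471.45477378]), 'orientation': array([[-0.48082125, -0.3905941 ,  0.78501413],
       [-0.87643858,  0.18773968, -0.4434064 ],
       [ 0.02581362, -0.90121588, -0.43260096]])}
manifold 0.72 [253.3, 213.7, 78.3, 103.7] 288.4 269.8
valve_a 0.7 [280.5, 234.7, 30.9, 19.2] 294.3 244.4
valve_a 0.66 [271.9, 223.3, 26.9, 21.7] 285.2 233.0
valve_a 0.64 [267.8, 222.2, 27.1, 13.0] 278.2 225.3
valve_a 0.53 [263.6, 209.9, 25.9, 17.4] 274.7 216.0
valve_a 0.37 [360.2, 262.8, 43.2, 29.9] 381.0 276.0
key_a_top 0.73 [283.7, 236.4, 23.6, 17.7] 294.8 242.1
key_a_top 0.52 [276.4, 230.5, 23.7, 10.9] 286.4 232.0
bench_timer 0.9 [358.2, 264.3, 44.2, 26.2] 380.9 276.0
open_wrench 0.67 [408.9, 249.8, 48.0, 21.0] 432.8 261.4
small_beaker 0.69 [265.9, 207.1, 17.7, 17.5] 275.4 215.6
top {'fov_y': 49.73082328908683, 'cx': 318.9491058509323, 'cy': 204.16129393856167, 'k1': -0.04982079851536712, 'position': array([486.39654327, -21.80402263, 950.418
[... 315 characters left out ...]
64.0 244.7
valve_a 0.54 [254.2, 251.4, 16.4, 17.6] 262.6 260.3
valve_a 0.51 [249.1, 270.5, 23.8, 13.8] 260.6 276.1
key_a_top 0.7 [255.6, 252.6, 17.2, 18.3] 262.1 260.5
bench_timer 0.78 [327.8, 264.9, 36.1, 26.3] 344.3 276.5
bench_timer 0.39 [254.9, 238.7, 18.3, 15.6] 264.1 245.0
open_wrench 0.61 [373.4, 272.6, 55.8, 13.6] 402.7 277.7
sample_vial 0.73 [249.4, 152.8, 11.7, 18.2] 255.0 161.2
sample_vial 0.54 [326.4, 262.9, 35.3, 29.6] 344.4 276.9
small_beaker 0.86 [271.9, 163.6, 20.7, 21.9] 280.9 174.8
[ 0.64135779 -1.22077948 -0.22099079] [[ 2.43347295e-01 -9.69939222e-01  1.57158791e-05]
 [-9.69939219e-01 -2.43347296e-01 -6.91902683e-05]
 [ 7.09347717e-05  1.59381715e-06 -9.99999997e-01]] 0.8
```

Run:
```python
from h import *
t=cv2.imread('pics/top.png');s=cv2.imread('pics/scene.png')
a=cv2.resize(t[140:300,220:330],None,fx=3.7,fy=3.7,interpolation=cv2.INTER_CUBIC)[:592,:400]
b=cv2.resize(s[190:350,240:350],None,fx=3.7,fy=3.7,interpolation=cv2.INTER_CUBIC)[:592,:400]
cv2.imwrite('pics/crop1.png',np.hstack([a[:,:400],b[:,:400]]))
c=optics.calibration('top'); 
print(onz(c,[[266,229.2],[264,244.7],[262.6,260.3],[260.6,276.1]],120).round(1))
print(onz(c,[[255,161],[280.9,174.8],[344,276]],40).round(1))
c=optics.calibration('scene')
print(onz(c,[[294.5,243],[285.5,232.5]],123).round(1))
```

```text
[[517.7  92.  120. ]
 [487.9  94.9 120. ]
 [458.   96.7 120. ]
 [428.   99.7 120. ]]
[[666.6 131.2  40. ]
 [637.5  74.6  40. ]
 [426.1 -63.1  40. ]]
[[423.7 102.1 123. ]
 [458.  101.1 123. ]]
```

View pics/crop1.png

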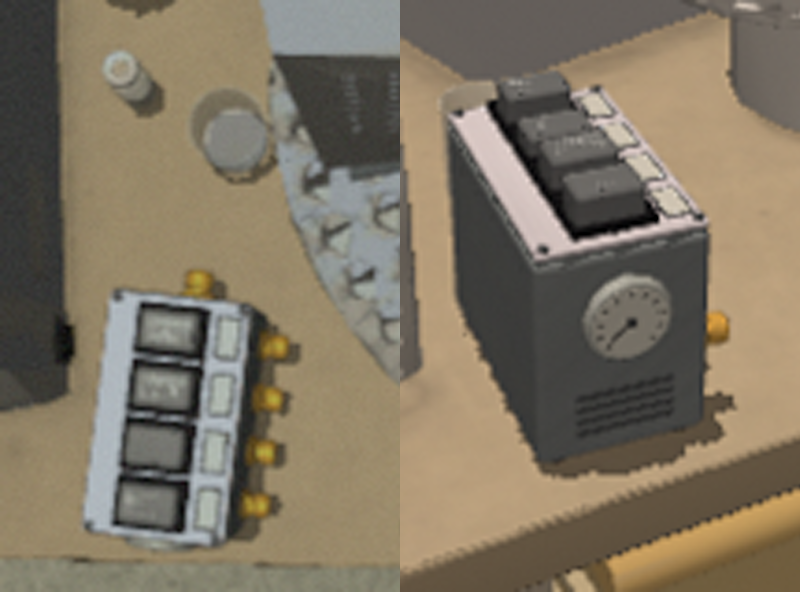

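Run:
```python
from h import *
t=cv2.imread('pics/top.png');s=cv2.imread('pics/scene.png')
cv2.imwrite('pics/full.png',cv2.resize(np.vstack([s,t]),(480,600),interpolation=cv2.INTER_AREA))
```

```text
(no output)
```

View pics/full.png

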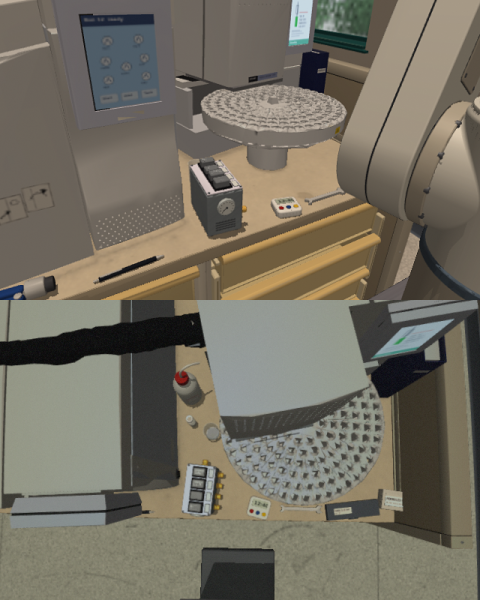

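```bash
python3 - <<'E'
from h import *
T=optics.calibration('top');S=optics.calibration('scene')
for n,u in [('wall corner',[238,250]),('wall far',[237,140])]: print(n,onz(T,[u],0).round())
# carousel front rim: triangulate
def tri(a,b):
    p,q=np.array(T['position']),np.array(S['position']);r=ray(T,[a])[0];s=ray(S,[b])[0]
    t=np.linalg.lstsq(np.c_[r,-s],q-p,rcond=None)[0]; return (p+r*t[0]).round(),(q+s*t[1]).round()
print(tri([400,270],[363,180]))
print([onz(T,[[296,187]],z).round() for z in (100,150,200)])
for z in (0,110):
  print(z,onz(S,[[244,293]],z).round())
# manifold front top corners from scene crop
print(tri([220+88/3.7,140+528/3.7],[240+(540-400)/3.7,190+255/3.7]), tri([220+222/3.7,140+543/3.7],[240+(706-400)/3.7,190+225/3.7]))
E
python3 -m jog '[-4.7,-3.75,0,-0.155,-9.4,-7.5,0,-0.31,-14.1,-11.25,0,-0.465,-18.8,-15,0,-0.62,-23.5,-18.75,0,-0.775,-28.2,-22.5,0,-0.93,-32.9,-26.25,0,-1.085,-37.6,-30,0,-1.239]' 0
```

```text
wall corner [[475. 169.   0.]]
wall far [[722. 180.   0.]]
(array([ 448., -155.,  182.]), array([500., -69., 164.]))
[array([[603.,  37., 100.]]), array([[597.,  34., 150.]]), array([[590.,  30., 200.]])]
0 [[497. 161.   0.]]
110 [[360. 205. 110.]]
(array([414., 133., 110.]), array([414., 134., 110.])) (array([407.,  63., 108.]), array([407.,  63., 108.]))
time_s: 1.8
position: [352.3, -166.9, 242.1]
tool_rot: [[0.997, -0.081, 0.001], [-0.081, -0.997, -0.001], [0.001, 0.001, -1.0]]
wrist_force: [0.8, -0.5, -0.1]
gripper_width: 11.1
```

```bash
python3 -m jog '[1.98,-5.44,0,0,3.96,-10.88,0,0,5.94,-16.32,0,0,7.92,-21.76,0,0,9.9,-27.2,0,0,9.9,-27.2,0,0]' 0
python3 - <<'E'
from h import *
c=optics.calibration('wrist'); im=optics.camera('wrist'); print(c)
d=cv2.resize(im,(640,400)); 
for l in ['valve_a','key_a_top','manifold']:
    for m in optics.masks_of('wrist',l)[:5]:
        v,u=np.nonzero(m['region']); e=m['extent'];print(l,round(m['p'],2),e,u.mean().round(1),v.mean().round(1),onz(c,[[e[0]+e[2]/2,e[1]+e[3]/2]],110 if l!='key_a_top' else 127).round(1))
save('w1',d); s=read_state(); print(s['position'],s['wrist_force'],s['gripper_width'])
E
```

```text
time_s: 2.55
position: [475.0, 97.1, 241.9]
tool_rot: [[0.997, -0.081, 0.001], [-0.081, -0.997, 0.001], [0.001, -0.001, -1.0]]
wrist_force: [-0.4, -0.6, 0.5]
gripper_width: 0.4
{'fov_y': 61.1259384167094, 'cx': 322.55462853118877, 'cy': 205.6411043841098, 'k1': -0.018564997676667035, 'position': array([480.82016774, 172.13509747, 384.38668036]), 'orientation': array([[ 9.96725303e-01, -7.78250522e-02, -2.19529244e-02],
       [-8.08617446e-02, -9.58552331e-01, -2.73201038e-01],
       [ 2.18858147e-04,  2.74081539e-01, -9.61706432e-01]])}
valve_a 0.93 [355.9, 180.4, 40.7, 48.3] 373.6 203.8 [[519.7  91.5 110. ]]
valve_a 0.71 [244.0, 177.4, 39.9, 45.7] 265.7 202.3 [[425.9 102.9 110. ]]
valve_a 0.68 [326.7, 187.9, 24.9, 33.9] 338.5 204.9 [[488.5  93.7 110. ]]
valve_a 0.62 [319.3, 180.7, 38.4, 46.7] 338.1 203.0 [[488.   94.5 110. ]]
valve_a 0.58 [284.7, 182.4, 31.6, 44.3] 301.6 202.9 [[456.1  96.6 110. ]]
key_a_top 0.87 [289.4, 185.2, 26.8, 44.4] 301.4 205.2 [[459.2  98.8 127. ]]
manifold 0.6 [239.0, 148.4, 162.2, 100.4] 319.3 189.6 [[473.  100.5 110. ]]
[472.8949398   93.0927415  241.53313507] [-0.5504361   0.33679902 -0.10697263] 0.6353525997398077
```

View pics/w1.png

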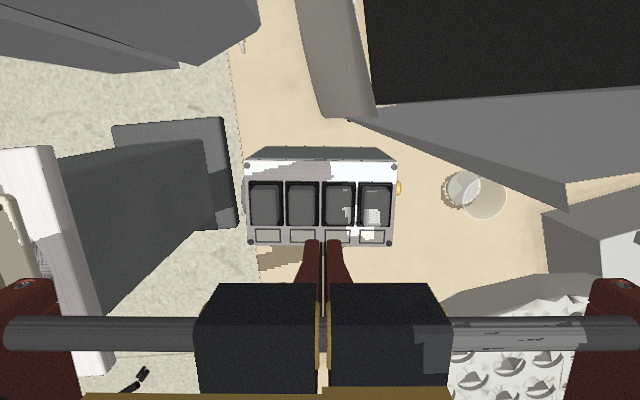

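Run:
```python
from h import *
c=optics.calibration('wrist');T=optics.calibration('top');S=optics.calibration('scene')
print(proj(c,[[475,169,z] for z in (0,100,200,300)]).round())
p=[[345,118],[570,208],[370,105],[630,86],[240,50]]
for z in (0,100,200,300): print(z,onz(c,p,z).round().tolist())
# top view instrument edges: light top right edge u=176; bottom u=237
for z in (0,300,500,600,700): print(z,onz(T,[[176,200],[193,275],[150,270]],z).round().tolist())
print(read_state()['qpos'])
t=cv2.imread('pics/top.png')[120:320,120:320];s=cv2.imread('pics/scene.png')[100:350,60:310]
cv2.imwrite('pics/inst.png',np.hstack([cv2.resize(t,(400,400)),cv2.resize(s,(400,400))]))
```

```text
[[319. 108.]
 [318. 108.]
 [315. 108.]
 [305. 107.]]
0 [[502.0, 156.0, 0.0], [763.0, 31.0, 0.0], [530.0, 168.0, 0.0], [814.0, 165.0, 0.0], [398.0, 235.0, 0.0]]
100 [[496.0, 160.0, 100.0], [689.0, 66.0, 100.0], [517.0, 168.0, 100.0], [727.0, 166.0, 100.0], [419.0, 218.0, 100.0]]
200 [[490.0, 163.0, 200.0], [615.0, 102.0, 200.0], [504.0, 168.0, 200.0], [640.0, 167.0, 200.0], [440.0, 200.0, 200.0]]
300 [[484.0, 166.0, 300.0], [541.0, 138.0, 300.0], [491.0, 168.0, 300.0], [552.0, 168.0, 300.0], [462.0, 183.0, 300.0]]
0 [[584.0, 313.0, 0.0], [418.0, 267.0, 0.0], [427.0, 363.0, 0.0]]
300 [[553.0, 207.0, 300.0], [440.0, 176.0, 300.0], [446.0, 242.0, 300.0]]
500 [[532.0, 137.0, 500.0], [454.0, 115.0, 500.0], [458.0, 161.0, 500.0]]
600 [[522.0, 102.0, 600.0], [461.0, 85.0, 600.0], [464.0, 120.0, 600.0]]
700 [[512.0, 66.0, 700.0], [468.0, 54.0, 700.0], [471.0, 80.0, 700.0]]
[ 1.69798355e-01  2.12897363e-01  1.93802868e+00 -2.36535879e-04
  9.91491067e-01  2.56711894e-01]
```

View pics/inst.png

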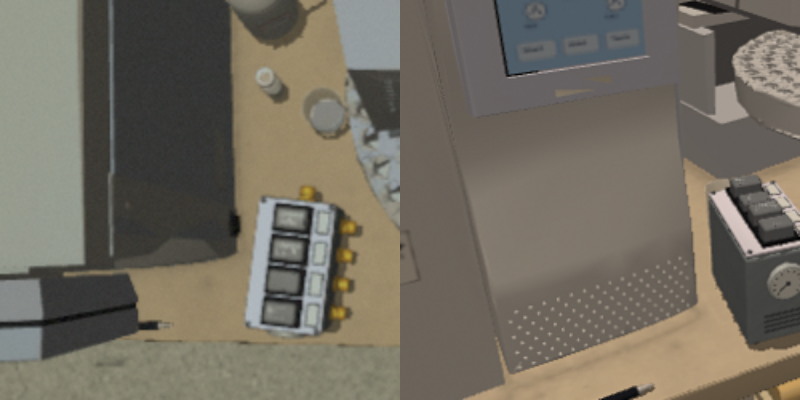

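Run:
```python
from h import *
T=optics.calibration('top');S=optics.calibration('scene');W=optics.calibration('wrist')
def tri(C1,a,C2,b):
    p,q=np.array(C1['position']),np.array(C2['position']);r=ray(C1,[a])[0];s=ray(C2,[b])[0]
    t=np.linalg.lstsq(np.c_[r,-s],q-p,rcond=None)[0]; return (p+r*t[0]).round(),(q+s*t[1]).round()
# top crop (138,300) front-right / (128,275) rear-right of the monitor
for a in ([120+138/2,120+300/2],[120+128/2,120+275/2]):
  for n,C,b in (('S bottom',S,[232,153]),('S top',S,[231,13]),('W',W,[260,20]),('W2',W,[180,68])): print(a,n,tri(T,a,C,b))
print(proj(S,[[475,169,z] for z in (0,100,200,300,400)]).round().tolist())
print('wall top line', [onz(T,[[175,200]],z).round().tolist() for z in (350,400,450)])
w=cv2.imread('pics/w1.png')[0:260]
cv2.imwrite('pics/w1c.png',np.vstack([cv2.resize(w,(800,325)),cv2.resize(cv2.imread('pics/scene.png')[0:200,0:600],(800,267))]))
```

```text
[189.0, 270.0] S bottom (array([446., 190., 273.]), array([443., 184., 271.]))
[189.0, 270.0] S top (array([455., 141., 432.]), array([464., 167., 440.]))
[189.0, 270.0] W (array([437., 236., 127.]), array([441., 231., 125.]))
[189.0, 270.0] W2 (array([447., 181., 303.]), array([448., 180., 303.]))
[184.0, 257.5] S bottom (array([465., 199., 273.]), array([456., 179., 266.]))
[184.0, 257.5] S top (array([470., 147., 434.]), array([476., 164., 439.]))
[184.0, 257.5] W (array([466., 190., 301.]), array([467., 189., 300.]))
[184.0, 257.5] W2 (array([467., 173., 354.]), array([468., 173., 354.]))
[[244.0, 302.0], [241.0, 250.0], [237.0, 191.0], [233.0, 124.0], [229.0, 47.0]]
wall top line [[[548.0, 191.0, 350.0]], [[543.0, 173.0, 400.0]], [[538.0, 155.0, 450.0]]]
```

View pics/w1c.png

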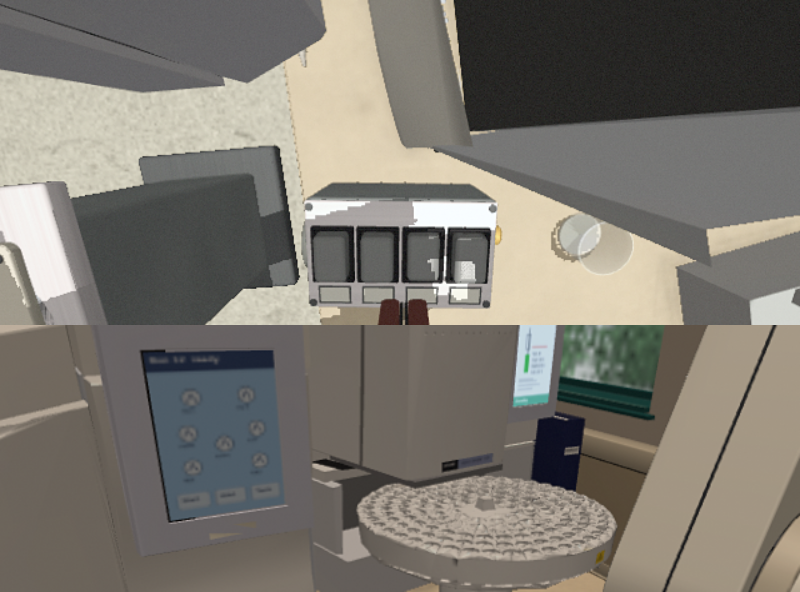

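```bash
python3 -m jog '[1.57,-0.12,2.5,0,1.57,-0.12,5.0,0,1.57,-0.12,7.2,0,1.57,-0.12,7.2,0,1.57,-0.12,7.2,0]' 0
python3 - <<'E'
from h import *
im=optics.camera('scene');c=optics.calibration('scene'); s=read_state();p=s['position'];print(p,s['wrist_force'],s['gripper_width'])
pts=[[p[0],p[1],p[2]-robot.tip_reach],[488,94.6,128],[488,94.6,123],[518,92,128],[458,97,128],[428,100,128]]
uv=proj(c,pts);print(uv.round(1).tolist())
x0,y0=240,170
a=cv2.resize(im[y0:y0+100,x0:x0+100],(600,600),interpolation=cv2.INTER_CUBIC)
for u in uv: cv2.circle(a,tuple(int(v) for v in (u-[x0,y0])*6+3),3,(255,0,0),-1)
save('tap',a)
E
```

```text
time_s: 3.38
position: [489.6, 93.1, 170.5]
tool_rot: [[0.996, -0.087, 0.001], [-0.087, -0.996, 0.0], [0.001, -0.0, -1.0]]
wrist_force: [-0.7, 0.1, 0.3]
gripper_width: 0.1
[489.88114767  93.34655128 170.73875478] [0.50564876 0.14332919 0.25582829] 0.3389194763547884
[[281.4, 206.7], [281.3, 220.5], [281.3, 223.2], [275.3, 212.5], [287.8, 229.1], [294.5, 238.5]]
```

View pics/tap.png

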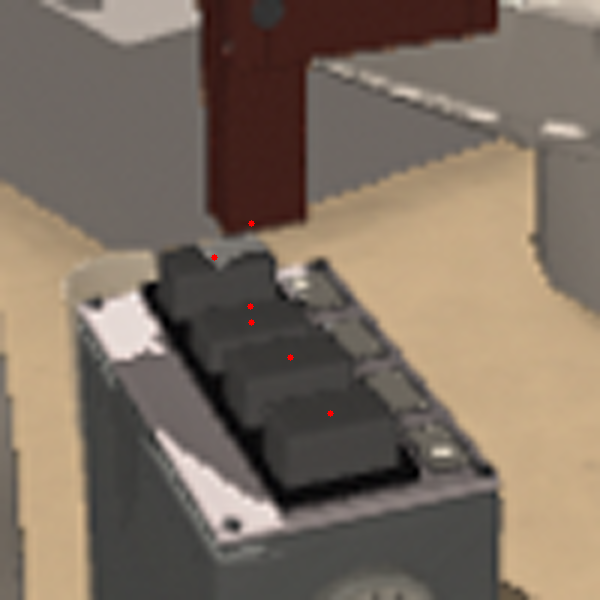

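```bash
python3 -m jog '[0,0,1.5,0,0,0,2.2,0,0,0,2.5,0,0,0,2.5,0,0,0,2.5,0]' 0
python3 -m jog '[0,0,0.3,0,0,0,0.3,0,0,0,0.3,0]' 0
```

```text
time_s: 4.05
position: [489.5, 93.9, 144.8]
tool_rot: [[0.996, -0.086, 0.0], [-0.086, -0.996, 0.0], [0.0, -0.0, -1.0]]
wrist_force: [0.0, 0.5, -0.6]
gripper_width: 0.5
time_s: 4.42
position: [489.7, 93.9, 142.1]
tool_rot: [[0.996, -0.086, 0.001], [-0.086, -0.996, 0.0], [0.001, -0.0, -1.0]]
wrist_force: [-0.5, -0.1, 5.1]
gripper_width: 0.3
```

```bash
python3 -m jog '[0,0,-1.8,0,-3,0,-1.8,0,-3,0,-1.0,0,-3,0,-0.4,0,-3,0,-0.25,0,-3,0,-0.25,0]' 0
python3 -m jog '[0,0,-1.8,0,0,0,-1.8,0]' 0
```

```text
time_s: 5.18
position: [459.8, 96.4, 144.0]
tool_rot: [[0.996, -0.086, -0.0], [-0.086, -0.996, 0.0], [-0.0, 0.0, -1.0]]
wrist_force: [-1.5, 0.2, 5.3]
gripper_width: 0.8
time_s: 5.42
position: [460.7, 96.5, 162.9]
tool_rot: [[0.996, -0.086, 0.003], [-0.086, -0.996, 0.0], [0.003, -0.001, -1.0]]
wrist_force: [-0.7, -0.2, 1.4]
gripper_width: 0.5
```

```bash
python3 -m jog '[2.87,-0.05,0,0,2.87,-0.05,0.8,0,2.87,-0.05,1.6,0,2.87,-0.05,2.0,0,2.87,-0.05,2.2,0,2.87,-0.05,2.4,0,2.87,-0.05,2.5,0,2.87,-0.05,2.5,0]' 0
python3 -m jog '[0,0,0.05,0,0,0,0.1,0,0,0,0.1,0]' 0
```

```text
time_s: 6.42
position: [486.5, 94.3, 137.2]
tool_rot: [[0.996, -0.086, -0.003], [-0.086, -0.996, -0.001], [-0.003, 0.001, -1.0]]
wrist_force: [-5.6, -1.2, 9.8]
gripper_width: 0.2
time_s: 6.8
position: [486.5, 94.3, 137.0]
tool_rot: [[0.996, -0.086, -0.002], [-0.086, -0.996, -0.0], [-0.002, 0.001, -1.0]]
wrist_force: [-8.1, -1.3, 18.6]
gripper_width: 0.8
```

```bash
python3 -m jog '[0,0,-0.5,0,0,0,-1.2,0,0,0,-2.5,0,0,0,-2.5,0,0,0,-2.5,0]' 0
python3 -m jog '[0,0,1.0,0,0,0,1.5,0,0,0,1.7,0,0,0,1.7,0,0,0,1.7,0]' 0
python3 -m jog '[0,0,-2,0,0,0,-5,0,0,0,-9,0,0,0,-9,0,0,0,-9,0]' 0
python3 - <<'E'
from h import *
print(read_state()['wrist_force'])
a=optics.camera('scene');b=optics.camera('top')
save('end',np.hstack([cv2.resize(a[190:290,230:330],(400,400),interpolation=cv2.INTER_CUBIC),cv2.resize(b[140:300,220:380],(400,400),interpolation=cv2.INTER_CUBIC)]))
E
```

```text
time_s: 7.42
position: [488.1, 94.5, 161.2]
tool_rot: [[0.996, -0.086, 0.0], [-0.086, -0.996, 0.0], [0.0, -0.0, -1.0]]
wrist_force: [-0.3, -0.7, 0.2]
gripper_width: 0.4
time_s: 8.05
position: [487.7, 94.4, 144.2]
tool_rot: [[0.996, -0.086, -0.001], [-0.086, -0.996, -0.0], [-0.001, 0.0, -1.0]]
wrist_force: [-3.8, -0.7, 3.8]
gripper_width: 0.6
time_s: 8.68
position: [487.8, 94.4, 233.7]
tool_rot: [[0.996, -0.086, -0.0], [-0.086, -0.996, -0.0], [-0.0, 0.0, -1.0]]
wrist_force: [-1.4, 0.1, -1.0]
gripper_width: 0.3
[-1.36081189  0.11404819 -1.03541951]
```

View pics/end.png

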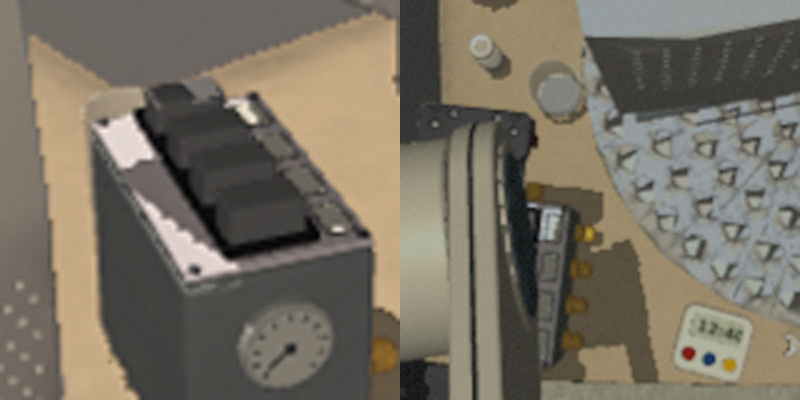

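```bash
python3 -c "
from workcell import job
print(job.job_done())"
```

```text
the job is handed in; nothing more can be done
None
```

I found the latched key, pressed it fully down and let it spring up. All four keys should now be standing, and the job was handed in at about 9 s.

- **Finding it:** The latched key was the third from the robot, at about (488, 94.5) mm. With the fingertips at 126 mm there was no force on it, and at 123 mm it held 5 N. The second key gave 5.3 N at 125 mm, which fits a standing key with a little extra from the motion.
- **Pressing it:** The key hit its hard stop with the fingertips at 118 mm and about 19 N on the wrist. Up to 8 N of that reading was sideways along x. I did not trace the cause; it dropped to about zero when I lifted off.
- **Last checks:** A second tap on the same key gave 3.8 N at about 125 mm, so it is standing. The last scene picture shows four evenly stepped keys. The arm is about 90 mm clear of the keys and touching nothing.
- **Not checked:** I did not tap the first and fourth keys; they only look up in the pictures. The vial, beaker and timer look unmoved in the last picture. The wrench was barely in view, but the arm never went near it.

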